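Hang the wash basket on the sprung drain hook

ROBOT

A 6-joint arm with a two-finger parallel gripper is mounted at the origin on the work surface. World frame = base frame: x ahead of the robot, y to its left, z up, the work surface at z = 0. Lengths are in m, angles in rad, forces in N, time in s.
With the tool pointing down it reaches from about 0.275 to 0.725 m from the base axis. Payload 15.9 kg.
Tool frame: the origin (TCP) lies at the very end of the fingers, on their centre line; the grasp point (between the pads) lies 19 mm behind it; y points along the fingers, z is the direction in which the jaws open and shut, and the axes are right-handed (so a half turn about y gives the same grasp; the last joint's range is limited). The gripper opens to 85 mm and grips with 20 to 120 N. Pads are 22 mm wide; open, the fingers measure 114 mm over their backs; the gripper's body (76 mm by 85 mm) begins 54 mm behind the grasp point. The pads swing forward as they close: fully open they stand 13 mm farther back than shut.
Start: joints at [1.253, 0.213, -0.034, 1.323, 0, 1.571], TCP at [0.156, 0.475, 0.231] pointing down, gripper open.
Joint ranges: [-2.98, 2.98], [-0.74, 1.72], [-1.14, 1.35], [-2.1, 2.04], [-1.57, 1.44], [-3.14, 3.14]. Speed limits (rad/s): [1.89, 1.89, 2.39, 2.57, 3.14, 3.14].

INTERFACE

Orientations are given as a 3x3 rotation matrix whose columns are the frame's x, y, z axes.
In Python, from plant import * gives the robot as it stands. The module is installed in compiled form; this text tells all that it offers.
- The arm moves only by the tool send_rows, never from a script. Its argument "targets" is a list that holds one entry, the list of rows, each a list of 5 numbers: the finger opening in cm, from 0 to 8.54, then the shift along the world's x, y, z in cm, then the turn about the world's z in degrees. In form: [[[fingers, tx, ty, tz, turn], ...]]. A call has 1 to 20 rows; each row is the pose to reach, as a shift and turn from the pose commanded when the call began; what a row does not reach only later rows make up. A row lasts 1/10 s, in which the tool goes at most 50 mm and 8.59 degrees, less where a joint would pass 70% of its speed; a pose out of reach is approached as far as the arm can. A call with a gripper value outside its range is refused whole. The fingers move at their own pace and stop on an object; "newtons" is the grip in N (left out, the last holds). Time passes only in rows, so rows that repeat a pose let the fingers close. It gives the time, the measured TCP pose, the force and the opening at its end, in the units of the state.
- get_obs(): the state, without advancing time (a new reading comes with each control period).
- capture(name): name is "scene" or "top" or "wrist"; returns the picture (400x640x3 uint8, red, green, blue); there is no depth.
- camera_params(name): a dict with "fx", "fy", "cx", "cy" (pixels), "k1" (the pictures are not rectified: a ray, as slopes to the right and down, at radius r is drawn at 1 + k1 r^2 times it, then the intrinsics apply), "R" (3x3) and "t" (3): a world point X has camera coordinates R X + t; the wrist camera has in their place "hand_eye" (4x4, takes a point from camera to tool coordinates, whose origin is the TCP and whose axes are the tool frame's). Camera axes: x right, y down, z forward; pixel columns grow to the right and rows downward; lengths in m; the calibration is good to about 2 mm. A picture is of the moment at which its call begins: read the wrist's pose just before it. camera_params takes no time and is no camera call.
- job_done(): hands the job in, once; it reports no verdict.
The state is a dict: "time_s": time; "joints": joint angles; "joint_vel": joint speeds; "joint_efforts": joint torques, N m; "ee_pos": TCP position; "orientation": TCP orientation; "contact_force": force on the tool from outside, world axes, zero at the start; "torque": the same for the moment, N m; "gripper_width": finger opening in m.
Only numpy, scipy, OpenCV 4.12 (cv2) and the standard library are available. Lean on these libraries where they do the work, as an engineer would, in place of code of your own. Each camera call takes 0.05 s, during which the arm holds its last target.

TASK

Take the sprung hook by its orange knob, pull it down beside the steel wash basket, bring it sideways under the basket's leaning bail so that the bail goes in past the brass gate, then let the hook up slowly, a few centimetres a second, until the spring alone carries the basket clear of its seat, and let go. See or feel where the bail is: do not press hard on the basket or tip it by pushing while it stands, do not let the hook fly up or the hung basket jump or drop as you let go, and leave everything else where it is.

Things in the scene. Friction and masses are not known exactly. Their poses are not given: they have to be found in the camera images.
- stand: Drain stand fixed to the bench: steel drip tray 370 x 310 mm, rim 16 mm high, two round grey seats side by side; behind them, at x +195 mm, an upright post 32 mm thick with a blue spring drum on top (84 mm across, up to 437 mm above the bench). Origin on the bench, 135 mm behind the tray's front edge, midway across. x runs from the tray's front to the post, y to the left, z up.
- seat_left (a point): Middle of the floor of the left seat (stand +y side), 12 mm above the bench, in a lip 123 mm across inside, 130 mm outside, 10 mm high. The basket stands in one of the two seats, the white tub in the other.
- seat_right (a point): The same for the right seat (stand -y side).
- lift (a joint): How far the hook is pulled down, m: 0 is up at its stop, 0.14 fully down; it slides straight up and down, hardly damped. A spring pulls it up: empty, holding it down takes about 4 N at 0 plus 68 N per metre of pull (12 N at 0.115), friction 0.3 N. With the basket hung on it, it balances somewhere between 0.01 and 0.08, depending on the unknown load; let go elsewhere, it jumps.
- swing (a joint): Angle of the swing arm about its upright pin, rad: 0 when it points to the stand's front (stand -x), growing counter-clockwise from above (hook towards stand -y), from -0.95 to 0.95. It turns almost freely.
- pivot (a point): On the upright pin about which the arm swings, at the height of the arm's middle line: stand x +150 mm, y 0, 300 mm above the bench when lift is 0; it goes down with the lift. The arm is a level steel tube 18 mm thick; the hook hangs from its end, 220 mm from the pin.
- hook: Hook block (34 x 30 x 26 mm) on the arm's end with the snap hook under it and the knob on top. Origin mid-block on the arm's middle line, 220 mm from the pin, 300 mm above the bench when lift is 0. x points along the arm to the pin, y the way the hook's mouth faces (across the arm, the way the hook goes when swing gets smaller), z up. Lowest point of the hook at z -78 mm.
- hook_mouth (a point): Middle of the hook's mouth: hook y +16, z -46 mm. 8 mm round steel; mouth 27 mm high between tip (top at z -58) and nose (underside z -31), shut by a brass wire gate 6 mm thick that swings inwards only, 1 to 1.6 N to push in. The bail bar must go in within 6 mm of this height, some 28 mm on from first touching the gate, up to the hook's back (inside face at y -10 mm) or within 8 mm of it.
- hook_seat (a point): In the hook's bowl, where the middle of the bail bar lies when it hangs: hook y 0, z -66 mm, 106 mm below the knob point. With the bar in through the mouth, letting the hook up 20 mm drops the bar into the bowl and the gate snaps shut above it.
- knob (a point): On the upright orange knob on top of the hook block, where to grip it: a cylinder 28 mm in diameter, 42 mm high; this point is on its axis, half-way up, 40 mm above the arm's middle line and 340 mm above the bench when lift is 0. Below it a steel collar 42 mm in diameter, its top 22 mm under this point.
- basket_center (a point): Middle, half-way up, of the steel wash basket: round, 120 mm in diameter, 70 mm high, open, slotted, with stones in it, 0.5 to 0.9 kg in all. z up; x runs from one ear of its bail to the other, within 0.1 rad of the stand's x. It can shift 1.5 mm in its seat. A level push of 2.3 to 4.2 N on the bail tips it. When hung it may be up to 0.3 rad out of level.
- bail_ears (a point): Midway between the basket's two ears (at x +/-64 mm, 31 mm above its middle). The bail, a round steel arch 8 mm thick, is hinged stiffly there: it keeps its lean. Upright, the middle line of its top is 62 mm above this point, 140 mm above the bench. It leans up to 0.36 rad to either side (top up to 22 mm off to the basket's +y or -y, and 4 mm lower); the lean is not measured.
- basket: The same basket; origin at the middle of its foot, axes as for its middle.
- tub: White plastic tub, 120 mm in diameter, 52 mm high, in the other seat; to be left alone. Origin at the middle of its foot.
- jar: Small glass jar with blue cap, 42 mm in diameter, 55 mm high, standing on the tray near the post; to be left alone. Origin at the middle of its foot.
- washbottle: White wash bottle with red cap, 66 mm in diameter, 170 mm high, on the bench to the right; to be left alone. Origin at the middle of its foot.
- samplejar: Amber sample jar, 68 mm in diameter, 90 mm high, on the bench to the right; to be left alone. Origin at the middle of its foot.
- nozzle: Black pistol spray nozzle, 125 mm long, lying on the bench to the left; to be left alone. Origin under its barrel.
- netfloat: Orange net float, 72 mm in diameter, 60 mm high, on the bench to the right; to be left alone. Origin at the middle of its foot.
- scrubbrush: Blue scrubbing brush, 200 mm long, lying on the bench to the right; to be left alone. Origin under its middle.
Things that resemble listed ones, but are neither listed nor needed, are in the scene too. What is shaped like the basket but purple is not meant.

How it is judged:
On the way, in this order (a step that is already met when the one before it is completed fails the run):
1. the empty hook is pulled down to the bail's height, 100 mm or more, with the basket standing in its seat (value of joint lift above 0.1 m and z of basket_center in the frame of stand below 0.05 m), for 0.1 s.
2. the hook has the bail and carries the basket 13 mm or more clear of its seat (value of joint lift below 0.09 m and contact force between basket and hook above 3 N and z of basket_center in the frame of stand above 0.06 m and horizontal distance between basket_center and hook_seat below 0.035 m), for 0.2 s.
At the end, for the whole second after the job is handed in: The basket hangs at rest (under 0.06 m/s) by its bail in the hook: lifted 13 mm or more off its seat (middle over 60 mm above the bench), within 35 mm sideways of the hook, under 0.35 rad out of level, hook pulled down less than 85 mm, robot off (contact force between basket and hook above 3 N and horizontal distance between basket_center and hook_seat below 0.035 m and angle between basket's own z axis and vertical below 0.35 rad and value of joint lift below 0.085 m and linear speed of basket below 0.06 m/s and z of basket_center in the frame of stand above 0.06 m); the robot touches nothing.
It fails at once if the hook presses on the basket with more than 16 N (contact force between hook and basket above 16 N).
It fails at once if the basket is pushed over by more than 0.04 rad while it stands in its seat (hook still pulled down past 102 mm) (angle between basket's own z axis and vertical above 0.04 rad and value of joint lift above 0.102 m).
It fails at once if the hook flies up (faster than 0.3 m/s), goes up or down faster than 0.08 m/s with the basket hung clear of its seat, or the basket moves faster than 0.25 m/s (velocity of joint lift below -0.3 m/s or (z of basket_center in the frame of stand above 0.055 m and (velocity of joint lift below -0.08 m/s or velocity of joint lift above 0.08 m/s)) or linear speed of basket above 0.25 m/s).
It fails at once if the robot pushes the basket itself (contact force between any of the fingers, the arm and basket above 2 N).
It fails at once if the tub, a jar, bottle, nozzle, float or brush is moved by more than 30 mm (distance of any of tub, jar, washbottle, samplejar, nozzle, netfloat, scrubbrush from where it was at the start of the episode above 0.03 m).
It also fails if it takes over 72 s, if anything falls off the work surface, if the arm or the gripper's body presses on something with over 40 N, if the wrist force passes 120 N, or if a joint passes its speed limit or range.

## Working session

There is one attempt and no reset: what is moved stays moved. The work goes in short steps, Python scripts to look and compute and a tool call to move; the robot and the scene stay as the last step left them, time stands still between calls to the robot, and variables do not carry over. Pictures are saved under pics/ and viewed, and the job is handed in when it is done.

Besides the shell and the picture viewer there is one more tool, called after "Call:" by a JSON object that holds its "fn" and its "kwargs", one argument or row to a line. send_rows: Moves the arm, as the interface text tells. Its arguments: {"type":"object","properties":{"targets":{"type":"array","items":{"type":"array","items":{"type":"array","items":{"type":"number"}}}},"newtons":{"type":"number"}},"required":["targets"]}

```bash
mkdir -p pics; cat > h.py <<'E'
from plant import *
import numpy as np, cv2
def cap(n,f):
    o=get_obs(); im=capture(n); cv2.imwrite('pics/'+f+'.png',im[:,:,::-1]); return o,im
def cam(n,o=None):
    p=camera_params(n)
    if 'hand_eye' in p:
        H=np.array(p['hand_eye']); R=np.array(o['orientation']); t=np.array(o['ee_pos'])
        Rcw=R@H[:3,:3]; C=R@H[:3,3]+t
    else:
        R=np.array(p['R']); Rcw=R.T; C=-R.T@np.array(p['t'])
    return p,Rcw,C
def ray(n,u,v,o=None):
    p,R,C=cam(n,o)
    x=(u-p['cx'])/p['fx'];y=(v-p['cy'])/p['fy'];rd=np.hypot(x,y);r=rd
    for _ in range(30): r=rd/(1+p['k1']*r*r)
    s=r/rd if rd>0 else 1
    d=R@np.array([x*s,y*s,1]); return C,d/np.linalg.norm(d)
def plane(n,u,v,z,o=None):
    C,d=ray(n,u,v,o); return C+d*(z-C[2])/d[2]
def proj(n,X,o=None):
    p,R,C=cam(n,o); c=R.T@(np.array(X)-C); a=c[:2]/c[2]; a=a*(1+p['k1']*(a@a))
    return np.array([p['fx']*a[0]+p['cx'],p['fy']*a[1]+p['cy']])
def tri(rs):
    A=np.zeros((3,3));b=np.zeros(3)
    for C,d in rs:
        P=np.eye(3)-np.outer(d,d);A+=P;b+=P@C
    X=np.linalg.solve(A,b); return X,[np.linalg.norm((np.eye(3)-np.outer(d,d))@(X-C)) for C,d in rs]
E
python3 - <<'E'
from h import *
for n in ['scene','top','wrist']: cap(n,n+'0')
for n in ['scene','top']: p,R,C=cam(n); print(n,p['fx'],p['k1'],C,R[:,2])
o=get_obs();print(o['time_s'],o['ee_pos'],o['orientation'],o['contact_force'],o['gripper_width'])
print(camera_params('wrist'))
E
```

```text
scene 449.6956749392117 -0.0452656377125123 [1.7890262  0.5621439  1.03271083] [-0.76405189 -0.39473838 -0.51030023]
top 443.0735096940309 -0.07665014220507806 [ 0.36654371 -0.0548604   1.56448555] [ 0.15133772 -0.01615636 -0.98835007]
0.15 [0.15614014 0.47472395 0.23093657] [[ 9.49939459e-01 -2.80724982e-04  3.12433905e-01]
 [-3.12434031e-01 -8.23421922e-04  9.49939102e-01]
 [-9.40671093e-06 -9.99999622e-01 -8.69909013e-04]] [-0.49639377  0.32281447  0.38078457] 0.08531158594025219
{'fx': 307.63724572404993, 'fy': 307.63724572404993, 'cx': 322.38917550756236, 'cy': 197.17788982071454, 'k1': -0.00964545454735445, 'hand_eye': array([[-4.35382501e-05,  9.46447731e-01,  3.22857073e-01,
        -8.26411352e-02],
       [ 4.15478070e-04, -3.22857029e-01,  9.46447656e-01,
        -1.42235626e-01],
       [ 9.99999913e-01,  1.75346709e-04, -3.79171647e-04,
         1.17102118e-03],
       [ 0.00000000e+00,  0.00000000e+00,  0.00000000e+00,
         1.00000000e+00]])}
```

View pics/scene0.png

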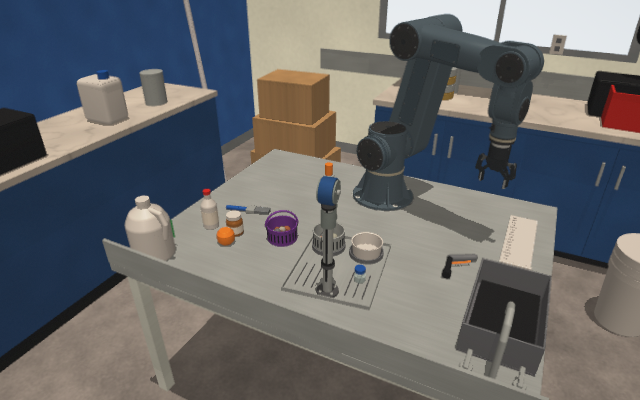

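View pics/top0.png

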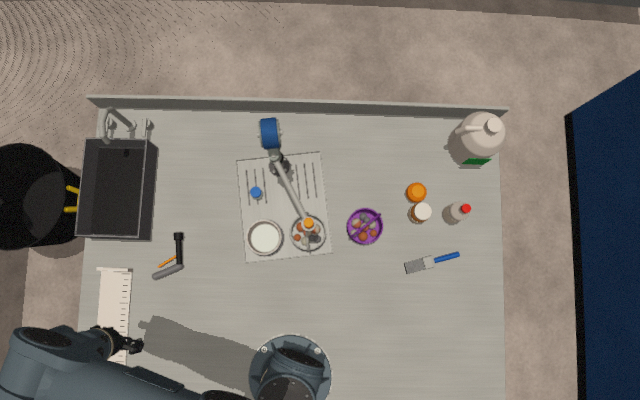

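View pics/wrist0.png

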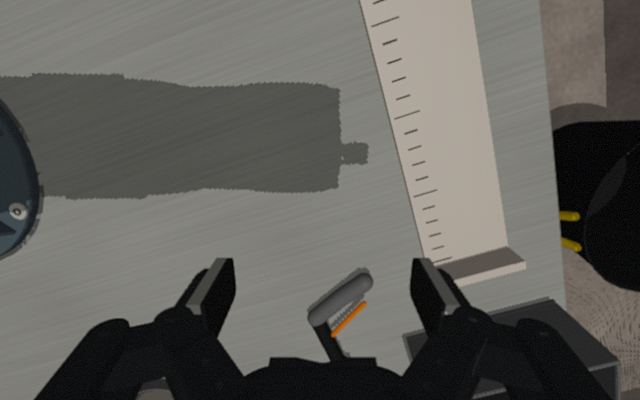

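```bash
python3 - <<'E'
import cv2
a=cv2.imread('pics/top0.png')[110:270,225:345];cv2.imwrite('pics/c1.png',cv2.resize(a,None,fx=3.7,fy=3.7,interpolation=2))
a=cv2.imread('pics/scene0.png')[150:310,270:400];cv2.imwrite('pics/c2.png',cv2.resize(a,None,fx=3.7,fy=3.7,interpolation=2))
E
```

```text
(no output)
```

View pics/c1.png

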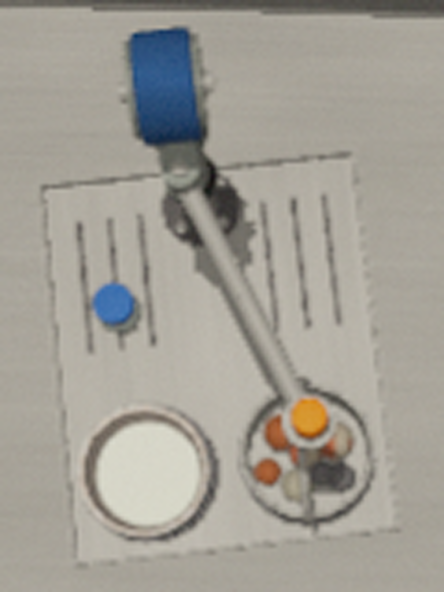

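View pics/c2.png

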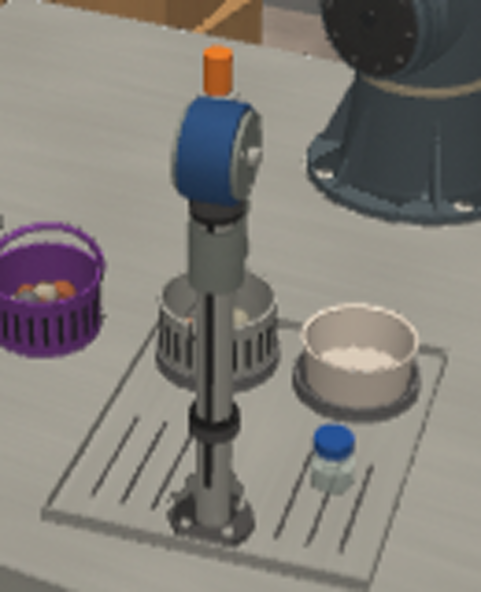

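```bash
python3 - <<'E'
from h import *
c=lambda x,y:(x/3.7+225-.4,y/3.7+110-.4)
P=[plane('top',*c(*q),0.016)[:2] for q in [(42,187),(350,155),(398,532),(80,562)]]
for p in P: print(p)
P=np.array(P); print([np.linalg.norm(P[i]-P[(i+1)%4]) for i in range(4)])
ctr=P.mean(0); ux=(P[0]+P[1]-P[2]-P[3]); yaw=np.arctan2(ux[1],ux[0]); uy=(P[0]+P[3]-P[1]-P[2]); yaw2=np.arctan2(-uy[0],uy[1])
print('ctr',ctr,yaw,yaw2)
yw=yaw*.5+yaw2*.5
ex=np.array([np.cos(yw),np.sin(yw)]);ey=np.array([-ex[1],ex[0]])
# tray length 370 front to back? origin 135 behind front
L=np.linalg.norm(P[0]-P[3])
org=ctr+ex*(0.135-(0.37 if L>0.34 else 0.31)/2)
org=(P[2]+P[3])/2+ex*0.135
print('org',org,'yaw',yw)
piv=org+ex*.15;print('piv',piv)
# knob: orange masks
for n in ['top','scene']:
    im=cv2.imread(f'pics/{n}0.png');h=cv2.cvtColor(im,cv2.COLOR_BGR2HSV)
    m=((h[...,0]>5)&(h[...,0]<20)&(h[...,1]>180)&(h[...,2]>170)).astype(np.uint8)
    k,l,s,ce=cv2.connectedComponentsWithStats(m)
    for i in range(1,k):
        if s[i,4]>25: print(n,s[i],ce[i])
k=plane('top',*c(310,417),0.361);print('knob',k, 'r from piv',np.linalg.norm(k[:2]-piv), 'swing',np.arctan2(-(k[:2]-piv)@ey,-(k[:2]-piv)@ex))
b=plane('top',*c(309,453),0.082);print('basket rim ctr',b,'stand',(b[:2]-org)@ex,(b[:2]-org)@ey)
b=plane('top',*c(149,471),0.064);print('tub',b,'stand',(b[:2]-org)@ex,(b[:2]-org)@ey)
E
```

```text
[0.74407304 0.21728565]
[ 0.78459615 -0.08030798]
[ 0.42119713 -0.13436492]
[0.38525484 0.16287481]
[np.float64(0.30033995279701436), np.float64(0.36739760800655963), np.float64(0.29940492345387454), np.float64(0.3629201505949188)]
ctr [0.58378029 0.04137189] 0.14907301805451653 0.12784813997559138
org [0.53693399 0.03288746] yaw 0.13846057901505396
piv [0.68549843 0.05359024]
top [408 183  18  18 268] [416.57462687 191.51865672]
top [304 218   9   9  64] [308.15625 222.1875 ]
top [158 256  18  11  35] [166.45714286 261.11428571]
scene [325 163   7   9  29] [328.4137931  165.55172414]
scene [217 227  17  15 168] [224.74404762 233.57142857]
knob [ 0.49172089 -0.05001554  0.361     ] r from piv 0.21973596579584984 swing 0.35253178617809394
basket rim ctr [ 0.48798524 -0.04890241  0.082     ] stand -0.059768809698660566 -0.07425127064362706
tub [0.46899166 0.09690134 0.064     ] stand -0.05845698523143791 0.072778550065188
```

Call:
{"fn": "send_rows", "kwargs": {
  "targets": [
    [[8.5, 0, 0, 4, 0], [8.5, 0, 0, 8, 0], [8.5, 0, 0, 12, 2], [8.5, 1, -2, 16, 4], [8.5, 2, -5, 19, 6], [8.5, 3.5, -8, 19, 8], [8.5, 5, -11, 19, 10], [8.5, 6.5, -14.5, 19, 12], [8.5, 8, -18, 19, 14], [8.5, 10, -22, 19, 16], [8.5, 12, -26, 19, 18], [8.5, 14, -30, 19, 20], [8.5, 16, -34, 19, 22], [8.5, 18, -38, 19, 24], [8.5, 19.5, -42, 19, 26], [8.5, 21, -46, 19, 26], [8.5, 22.5, -50, 19, 26], [8.5, 24.4, -53.5, 19, 26], [8.5, 24.4, -53.5, 19, 26], [8.5, 24.4, -53.5, 19, 26]]
  ]
}}

```text
time_s: 2.15
ee_pos: [0.4002, -0.0606, 0.4209]
orientation: [[0.991, -0.001, -0.134], [0.134, 0.0, 0.991], [-0.001, -1.0, 0.0]]
contact_force: [0.1, 0.6, -0.3]
gripper_width: 0.0852
```

```bash
python3 - <<'E'
from h import *
o,im=cap('wrist','w1'); print(o['ee_pos'],o['orientation'],o['contact_force'],o['time_s'])
import pickle; pickle.dump(o,open('o1.pkl','wb'))
E
```

```text
[ 0.40024102 -0.06057123  0.42091242] [[ 9.91033699e-01 -1.07950462e-03 -1.33607790e-01]
 [ 1.33608179e-01  2.95910523e-04  9.91034191e-01]
 [-1.03029004e-03 -9.99999374e-01  4.37487947e-04]] [ 0.11226282  0.58928358 -0.30270233] 2.15
```

View pics/w1.png

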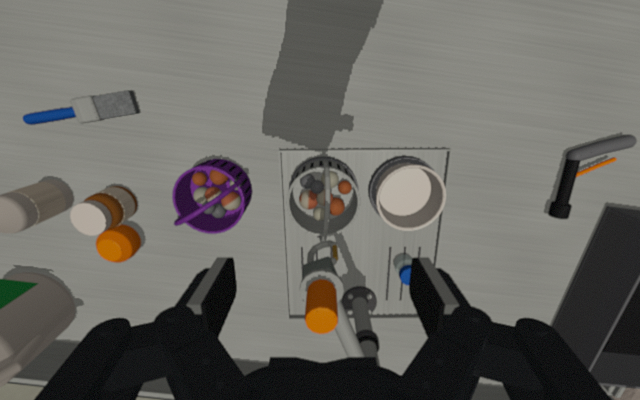

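```bash
python3 - <<'E'
import cv2
a=cv2.imread('pics/w1.png')[145:345,265:385];cv2.imwrite('pics/c3.png',cv2.resize(a,None,fx=3,fy=3,interpolation=2))
a=cv2.imread('pics/w1.png')[145:255,275:375];cv2.imwrite('pics/c4.png',cv2.resize(a,None,fx=5.4,fy=5.4,interpolation=2))
E
```

```text
(no output)
```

View pics/c4.png

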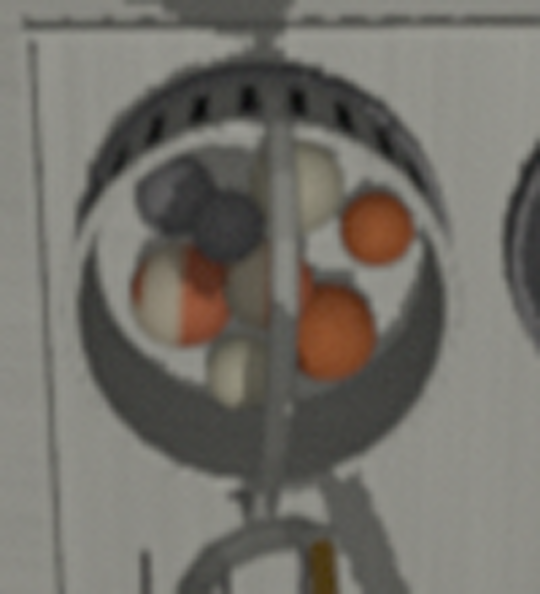

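```bash
cat > bail.py <<'E'
from h import *
import pickle
o=pickle.load(open('o1.pkl','rb'))
c=lambda x,y:(x/5.4+275-.4,y/5.4+145-.4)
yaw=.1385;ex=np.array([np.cos(yaw),np.sin(yaw)]);ey=np.array([-ex[1],ex[0]]);org=np.array([.53693,.03289])
st=lambda p:((p[:2]-org)@ex,(p[:2]-org)@ey)
for q in [(78,265),(448,265),(263,122),(263,478)]: print('rim',st(plane('wrist',*c(*q),.082,o)))
print('ear near',st(plane('wrist',*c(280,105),.078,o)),'far',st(plane('wrist',*c(264,490),.078,o)))
for x,y in [(281,150),(285,200),(286,250),(285,300),(281,350),(277,400),(272,440)]:
    C,d=ray('wrist',*c(x,y),o)
    # march: find where on arch z(x)=.078+.062*sqrt(1-((x+.06)/.064)^2)*cos
    for z in np.arange(.079,.1401,.0005):
        p=C+d*(z-C[2])/d[2]; s=st(p); r=((s[0]+.060)/.064)
        if abs(r)<1:
            za=.078+.062*.98*np.sqrt(1-r*r)
            if abs(za-z)<.0008: print((x,y),'stand',s,z)
E
python3 bail.py
python3 - <<'E'
from h import *
import pickle
o=pickle.load(open('o1.pkl','rb'))
yaw=.1385;ex=np.array([np.cos(yaw),np.sin(yaw)]);ey=np.array([-ex[1],ex[0]]);org=np.array([.53693,.03289])
st=lambda p:((p[:2]-org)@ex,(p[:2]-org)@ey)
# knob top in wrist & decoy rim
k=plane('wrist',321,319,.361,o);print('knob top',k,st(k))
print('decoy',st(plane('wrist',209,198,.07,o)),'bail top pts',st(plane('wrist',180,220,.13,o)),st(plane('wrist',245,180,.13,o)))
# tray corners
for q in [(280,149),(449,149),(419,314),(289,318)]: print(plane('wrist',*q,.016,o),st(plane('wrist',*q,.016,o)))
E
```

```text
rim (np.float64(-0.0731488131870401), np.float64(-0.1281502132180239))
rim (np.float64(-0.07264795263158863), np.float64(-0.015374430016251564))
rim (np.float64(-0.11745465085391336), np.float64(-0.07160706218327031))
rim (np.float64(-0.0014959230172957368), np.float64(-0.07201182011367606))
ear near (np.float64(-0.12166761570024713), np.float64(-0.06652137954190938)) far (np.float64(0.004659658206698364), np.float64(-0.07169997708511265))
(281, 150) stand (np.float64(-0.11546448702833045), np.float64(-0.06661584916456764)) 0.10800000000000003
(281, 150) stand (np.float64(-0.11559062873549324), np.float64(-0.06662237732668365)) 0.10850000000000003
(285, 200) stand (np.float64(-0.10453026590553025), np.float64(-0.06568024899426787)) 0.12100000000000004
(285, 200) stand (np.float64(-0.1046724782504069), np.float64(-0.06568802687598461)) 0.12150000000000004
(285, 200) stand (np.float64(-0.10481469059528356), np.float64(-0.06569580475770134)) 0.12200000000000004
(286, 250) stand (np.float64(-0.0927288779641553), np.float64(-0.06552784210113893)) 0.12950000000000006
(286, 250) stand (np.f
[... 1723 characters left out ...]
loat64(-0.05821613599956202), np.float64(-0.07444473289640494))
decoy (np.float64(-0.0621185554199631), np.float64(-0.26574856916605216)) bail top pts (np.float64(-0.04723268699619926), np.float64(-0.2911140058129247)) (np.float64(-0.11012168698309556), np.float64(-0.18613339115812216))
[ 0.42322229 -0.13303136  0.016     ] (np.float64(-0.13552557721878836), np.float64(-0.14863430739743386))
[0.38274862 0.16613341 0.016     ] (np.float64(-0.1343096955560171), np.float64(0.153253408611512))
[0.73962268 0.19680832 0.016     ] (np.float64(0.2233819062546037), np.float64(0.13436540180443804))
[ 0.78746143 -0.08075945  0.016     ] (np.float64(0.2324422136735508), np.float64(-0.14714894291163155))
```

View pics/c3.png

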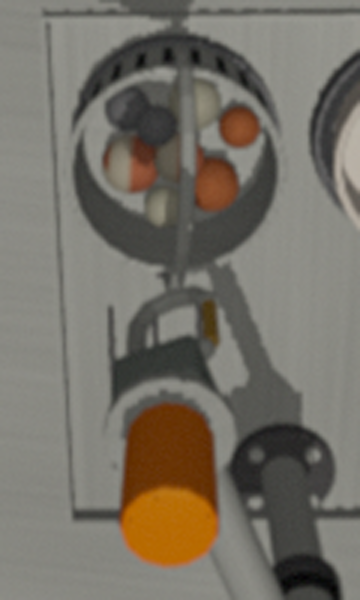

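Call:
{"fn": "send_rows", "kwargs": {
  "targets": [
    [[8.5, 2, 0.3, 0, 5], [8.5, 4.5, 0.6, 0, 10], [8.5, 7, 0.9, 0, 15], [8.5, 9.05, 1.1, 0, 20], [8.5, 9.05, 1.1, 0, 20], [8.5, 9.05, 1.1, 0, 20], [8.5, 9.05, 1.1, 0, 20]]
  ]
}}

```text
time_s: 2.9
ee_pos: [0.49, -0.0485, 0.4219]
orientation: [[0.885, 0.001, -0.466], [0.466, -0.0, 0.885], [0.001, -1.0, -0.0]]
contact_force: [0.8, 0.1, 0.4]
gripper_width: 0.0851
```

```bash
python3 - <<'E'
from h import *
o,im=cap('wrist','w2'); cap('top','t2'); print(o['ee_pos'],o['contact_force'],o['time_s'])
import pickle; pickle.dump(o,open('o2.pkl','wb'))
print(proj('wrist',[.4907,-.0487,.361],o),proj('wrist',[.4907,-.0487,.319],o))
E
```

```text
[ 0.48996037 -0.04845885  0.42188032] [0.83561192 0.12839365 0.43336872] 2.9
[321.12399595 214.81127563] [321.35913189 195.95873474]
```

View pics/w2.png

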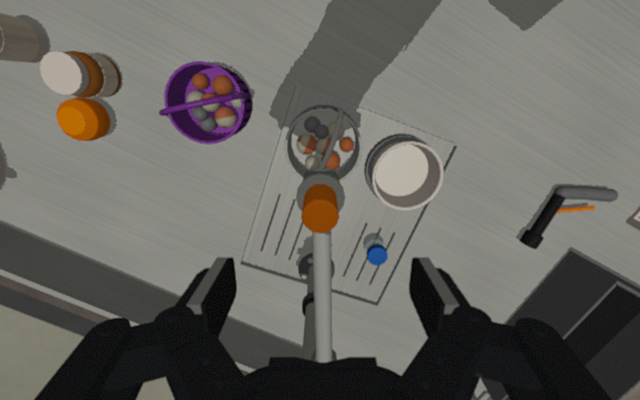

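Call:
{"fn": "send_rows", "kwargs": {
  "newtons": 60,
  "targets": [
    [[8.5, 0, 0, -3, 0], [8.5, 0, 0, -6, 0], [8.5, 0, 0, -8.5, 0], [8.5, 0, 0, -9.7, 0], [8.5, 0, 0, -9.7, 0], [4.0, 0, 0, -9.7, 0], [3.2, 0, 0, -9.7, 0], [2.0, 0, 0, -9.7, 0], [2.0, 0, 0, -9.7, 0], [2.0, 0, 0, -9.7, 0], [2.0, 0, 0, -9.7, 0], [2.0, 0, 0, -9.7, 0], [2.0, 0, 0, -9.7, 0]]
  ]
}}

```text
time_s: 4.3
ee_pos: [0.4909, -0.049, 0.3245]
orientation: [[0.885, 0.001, -0.466], [0.466, 0.0, 0.885], [0.0, -1.0, -0.0]]
contact_force: [1.1, 1.1, 4.4]
gripper_width: 0.0264
```

```bash
python3 - <<'E'
from h import *
o,im=cap('wrist','w3'); print(o['ee_pos'],o['contact_force'],o['torque'],o['gripper_width'],o['time_s'])
E
```

```text
[ 0.49088944 -0.04903865  0.32447486] [1.09265319 1.11180955 4.35437846] [ 0.00954987 -0.25782756 -0.02293255] 0.02642006029317405 4.3
```

View pics/w3.png

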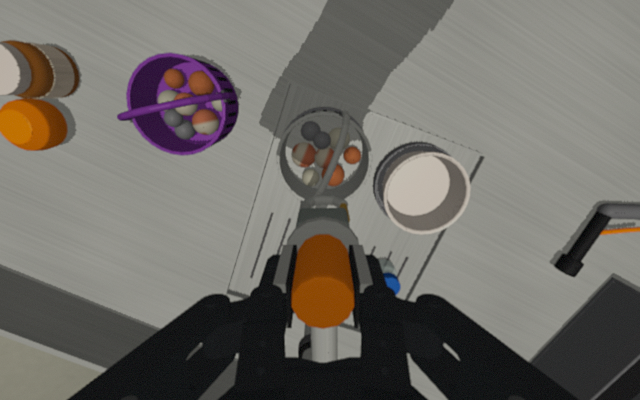

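Call:
{"fn": "send_rows", "kwargs": {
  "targets": [
    [[2.0, 0, 0, 0.05, 0], [2.0, 0, 0, 0.1, 0], [2.0, 0, 0, 0.1, 0], [2.0, 0, 0, 0.1, 0]]
  ]
}}

```text
time_s: 4.75
ee_pos: [0.4908, -0.0489, 0.3251]
orientation: [[0.885, -0.0, -0.466], [0.466, 0.0, 0.885], [-0.0, -1.0, 0.0]]
contact_force: [4.8, 2.1, -1.9]
gripper_width: 0.0264
```

Call:
{"fn": "send_rows", "kwargs": {
  "targets": [
    [[2.0, 0, 0, 0.05, 0], [2.0, 0, 0, 0.1, 0], [2.0, 0, 0, 0.1, 0], [2.0, 0, 0, 0.1, 0]]
  ]
}}

```text
time_s: 5.15
ee_pos: [0.4908, -0.0488, 0.3255]
orientation: [[0.885, -0.001, -0.466], [0.466, 0.001, 0.885], [-0.001, -1.0, 0.001]]
contact_force: [7.0, 2.7, -9.6]
gripper_width: 0.0263
```

Call:
{"fn": "send_rows", "kwargs": {
  "targets": [
    [[2.0, 0, 0, -0.2, 0], [2.0, 0, 0, -0.4, 0], [2.0, 0.36, -0.65, -0.5, 1.95], [2.0, 0.74, -1.29, -0.5, 3.9], [2.0, 1.15, -1.92, -0.5, 5.8], [2.0, 1.56, -2.53, -0.5, 7.75], [2.0, 2.0, -3.14, -0.5, 9.7], [2.0, 2.47, -3.72, -0.5, 11.65], [2.0, 2.47, -3.72, -0.5, 11.65], [2.0, 2.47, -3.72, -0.5, 11.65]]
  ]
}}

```text
time_s: 6.15
ee_pos: [0.516, -0.086, 0.3216]
orientation: [[0.772, 0.001, -0.635], [0.635, 0.001, 0.772], [0.002, -1.0, -0.0]]
contact_force: [6.6, 4.4, 3.1]
gripper_width: 0.0263
```

Call:
{"fn": "send_rows", "kwargs": {
  "targets": [
    [[2.0, 0.08, 0.06, 0, 0], [2.0, 0.08, 0.06, 0, 0], [2.0, 0.08, 0.06, 0, 0]]
  ]
}}

```text
time_s: 6.45
ee_pos: [0.516, -0.0858, 0.3213]
orientation: [[0.772, -0.0, -0.635], [0.635, -0.0, 0.772], [-0.001, -1.0, -0.0]]
contact_force: [-0.9, -1.3, 4.6]
gripper_width: 0.027
```

```bash
python3 - <<'E'
from h import *
o,im=cap('wrist','w4'); print(o['ee_pos'],o['contact_force'],o['torque'],o['gripper_width'],o['time_s'])
import pickle; pickle.dump(o,open('o4.pkl','wb'))
a=im[90:260,270:420,::-1];cv2.imwrite('pics/c5.png',cv2.resize(a,None,fx=3.5,fy=3.5,interpolation=2))
cap('top','t4')
im=cv2.imread('pics/t4.png')[180:270,260:340];cv2.imwrite('pics/c6.png',cv2.resize(im,None,fx=6.5,fy=6.5,interpolation=2))
E
```

```text
[ 0.51598437 -0.08584323  0.32134435] [-0.92446314 -1.29591765  4.64329942] [-0.34976109  0.10629884 -0.15048078] 0.02697286994235254 6.45
```

View pics/c5.png

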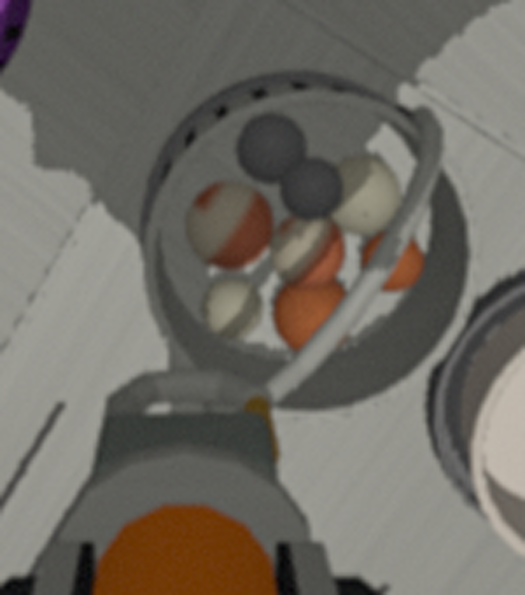

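View pics/c6.png

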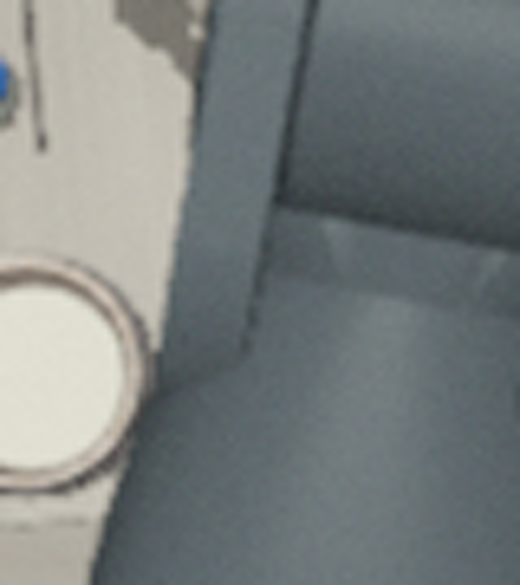

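```bash
cat > b2.py <<'E'
from h import *
import pickle
yaw=.1385;ex=np.array([np.cos(yaw),np.sin(yaw),0]);ey=np.array([-ex[1],ex[0],0]);org=np.array([.53693,.03289,0])
def st(p): p=p-org; return np.array([p@ex,p@ey,p[2]])
o1=pickle.load(open('o1.pkl','rb'));o4=pickle.load(open('o4.pkl','rb'))
c1=lambda x,y:(x/5.4+275-.4,y/5.4+145-.4); c4=lambda x,y:(x/3.5+270-.4,y/3.5+90-.4)
A=[c1(*q) for q in [(281,150),(285,200),(286,250),(285,300),(281,350),(277,400),(272,440),(266,480)]]
B=[c4(*q) for q in [(430,140),(422,175),(408,210),(383,260),(345,315),(300,365),(275,390)]]
def at(P,o,x0):
    r=[]
    for q in P:
        C,d=ray('wrist',*q,o); r.append(st(C+d*((org+ex*x0-C)@ex)/(d@ex)))
    return np.array(r)
for x0 in [-.1,-.08,-.07,-.06,-.05,-.04,-.03]:
    a=at(A,o1,x0);b=at(B,o4,x0); z=np.linspace(.05,.2,301)
    i=np.argsort(a[:,2]);j=np.argsort(b[:,2])
    ya=np.interp(z,a[i,2],a[i,1]);yb=np.interp(z,b[j,2],b[j,1]); k=np.argmin(abs(ya-yb)); print(x0,z[k],ya[k],yb[k])
E
python3 b2.py
```

```text
-0.1 0.11850000000000002 -0.06616878239987642 -0.06613241053017596
-0.08 0.133 -0.06643359219339984 -0.06642822540867402
-0.07 0.138 -0.06734939732725134 -0.06731497724179802
-0.06 0.14100000000000001 -0.06822250864297144 -0.06819211880502239
-0.05 0.14100000000000001 -0.06909293800836447 -0.06911981569281307
-0.04 0.14 -0.07020908054560714 -0.07020659765690136
-0.03 0.139 -0.07153248101785542 -0.0715826960391497
```

Call:
{"fn": "send_rows", "kwargs": {
  "targets": [
    [[2.0, 0, 0, -0.4, 0], [2.0, 0, 0, -1.2, 0], [2.0, 0, 0, -2.2, 0], [2.0, 0, 0, -3.2, 0], [2.0, 0, 0, -4.2, 0], [2.0, 0, 0, -5.2, 0], [2.0, 0, 0, -6.2, 0], [2.0, 0, 0, -7.2, 0], [2.0, 0, 0, -8.2, 0], [2.0, 0, 0, -9.2, 0], [2.0, 0, 0, -10.2, 0], [2.0, 0, 0, -10.8, 0], [2.0, 0, 0, -11.05, 0], [2.0, 0, 0, -11.05, 0], [2.0, 0, 0, -11.05, 0], [2.0, 0, 0, -11.05, 0]]
  ]
}}

```text
time_s: 8.15
ee_pos: [0.5161, -0.086, 0.2112]
orientation: [[0.772, 0.0, -0.635], [0.635, -0.001, 0.772], [-0.0, -1.0, -0.001]]
contact_force: [-3.4, -3.1, 10.6]
gripper_width: 0.027
```

```bash
python3 - <<'E'
from h import *
o,im=cap('wrist','w5'); print(o['ee_pos'],o['contact_force'],o['torque'],o['gripper_width'],o['time_s'])
import pickle; pickle.dump(o,open('o5.pkl','wb'))
cap('scene','s5')
a=cv2.imread('pics/s5.png')[130:290,250:400];cv2.imwrite('pics/c7.png',cv2.resize(a,None,fx=3.7,fy=3.7,interpolation=2))
E
```

```text
[ 0.51608074 -0.08597086  0.21124412] [-3.35545632 -3.11303833 10.61572886] [-0.49771896  0.76430227  0.00091815] 0.02700790198139108 8.15
```

View pics/w5.png

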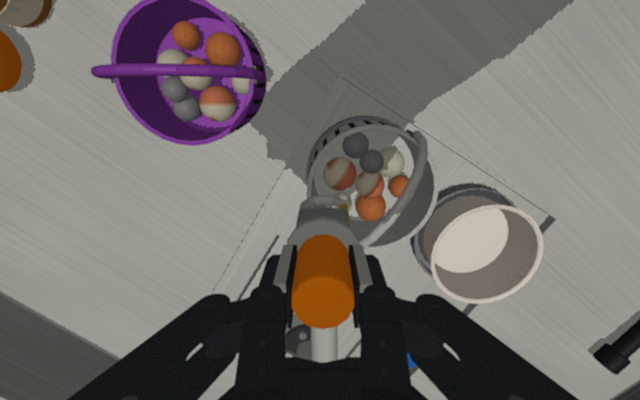

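View pics/c7.png

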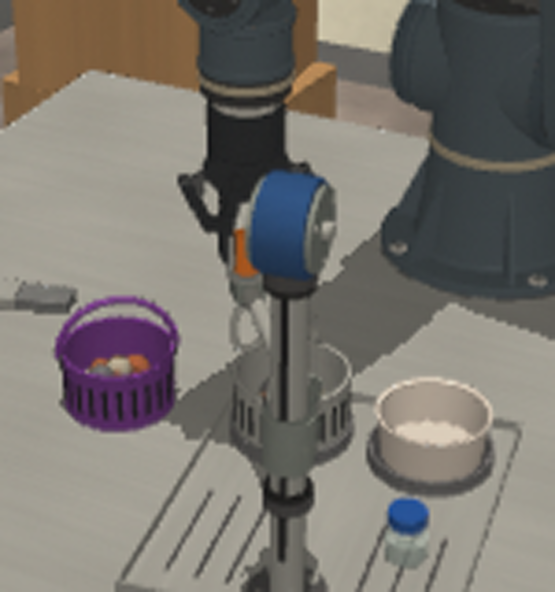

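```bash
python3 - <<'E'
import cv2,numpy as np
for n in ['w3','w4','w5']:
    im=cv2.imread(f'pics/{n}.png');h=cv2.cvtColor(im,cv2.COLOR_BGR2HSV)
    m=((h[...,0]<20)&(h[...,1]>200)&(h[...,2]>80)).astype(np.uint8);m[:220]=0;m[:,:270]=0;m[:,380:]=0
    ys,xs=np.nonzero(m);print(n,xs.min(),xs.max(),ys.min(),ys.max(),m.sum())
    cv2.imwrite(f'pics/k_{n}.png',cv2.resize(im[180:340,270:380],None,fx=3,fy=3))
a=np.hstack([cv2.imread(f'pics/k_{n}.png') for n in ['w4','w5']]);cv2.imwrite('pics/k.png',a)
E
```

```text
w3 291 353 235 326 4667
w4 291 353 235 326 4656
w5 291 354 235 327 4695
```

View pics/k.png

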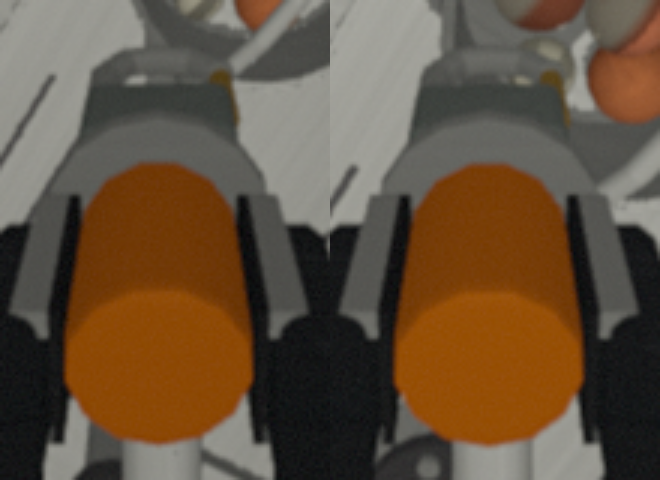

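Call:
{"fn": "send_rows", "kwargs": {
  "targets": [
    [[2.0, -0.5, 0.6, 0, -2], [2.0, -1.05, 1.29, 0, -4.3], [2.0, -1.35, 1.7, 0, -5.6], [2.0, -1.6, 2.11, 0, -6.9], [2.0, -1.78, 2.4, 0, -7.8], [2.0, -1.95, 2.68, 0, -8.6], [2.0, -1.95, 2.68, 0, -8.6], [2.0, -1.95, 2.68, 0, -8.6]]
  ]
}}

```text
time_s: 9.05
ee_pos: [0.4967, -0.0591, 0.2114]
orientation: [[0.859, 0.001, -0.513], [0.513, -0.001, 0.859], [0.0, -1.0, -0.001]]
contact_force: [-2.6, -3.2, 12.1]
gripper_width: 0.0267
```

```bash
python3 - <<'E'
from h import *
o,im=cap('wrist','w6'); print(o['ee_pos'],o['contact_force'],o['torque'],o['time_s'])
a=im[100:300,270:420,::-1];cv2.imwrite('pics/c8.png',cv2.resize(a,None,fx=3,fy=3,interpolation=2))
E
```

```text
[ 0.49669599 -0.05908588  0.21138687] [-2.58457241 -3.21823308 12.13631923] [-0.49442984  0.69226782  0.05515343] 9.05
```

View pics/c8.png

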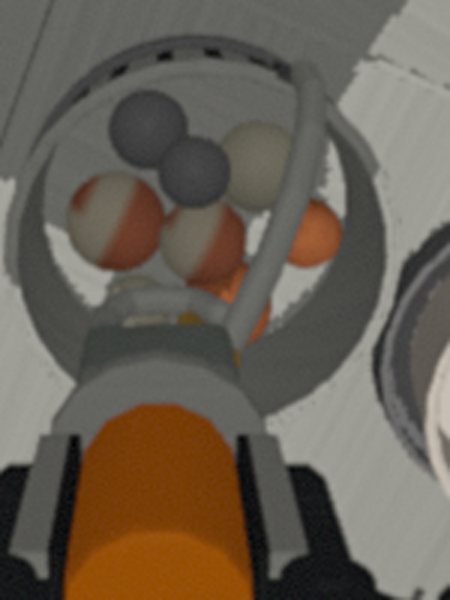

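Call:
{"fn": "send_rows", "kwargs": {
  "targets": [
    [[2.0, -0.14, 0.24, 0, -0.7], [2.0, -0.28, 0.48, 0, -1.4], [2.0, -0.41, 0.71, 0, -2.1], [2.0, -0.54, 0.95, 0, -2.85], [2.0, -0.54, 0.95, 0, -2.85]]
  ]
}}

```text
time_s: 9.6
ee_pos: [0.4911, -0.0495, 0.2113]
orientation: [[0.883, 0.0, -0.469], [0.469, -0.001, 0.883], [0.0, -1.0, -0.001]]
contact_force: [-4.9, -2.2, 13.6]
gripper_width: 0.0263
```

```bash
python3 - <<'E'
from h import *
o,im=cap('wrist','w7'); print(o['ee_pos'],o['contact_force'],o['torque'],o['time_s'])
a=im[100:300,270:420,::-1];cv2.imwrite('pics/c9.png',cv2.resize(a,None,fx=3,fy=3,interpolation=2))
E
```

```text
[ 0.49111579 -0.04946107  0.21134423] [-4.87552034 -2.20829912 13.58893609] [-0.50513177  0.79883694 -0.04363523] 9.6
```

View pics/c9.png

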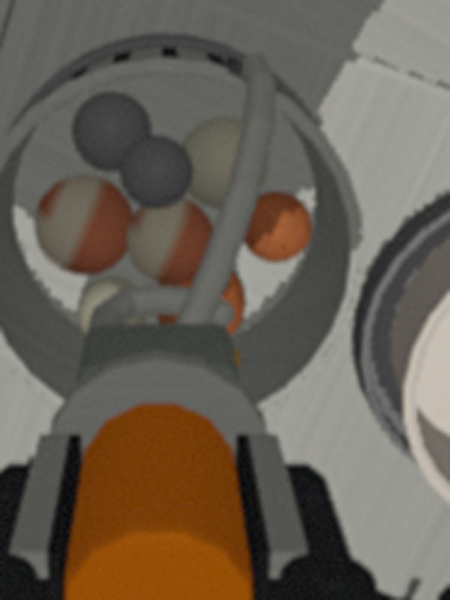

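Call:
{"fn": "send_rows", "kwargs": {
  "targets": [
    [[2.0, -0.1, 0.2, 0, -0.6], [2.0, -0.21, 0.42, 0, -1.25], [2.0, -0.32, 0.64, 0, -1.9], [2.0, -0.43, 0.87, 0, -2.55], [2.0, -0.43, 0.87, 0, -2.55], [2.0, -0.43, 0.87, 0, -2.55]]
  ]
}}

```text
time_s: 10.25
ee_pos: [0.4867, -0.0408, 0.2113]
orientation: [[0.903, 0.0, -0.429], [0.429, -0.001, 0.903], [-0.0, -1.0, -0.001]]
contact_force: [-5.2, -1.6, 13.5]
gripper_width: 0.0267
```

```bash
python3 - <<'E'
from h import *
o,im=cap('wrist','w8'); print(o['ee_pos'],o['contact_force'],o['torque'],o['time_s'])
a=im[100:300,270:420,::-1];cv2.imwrite('pics/c10.png',cv2.resize(a,None,fx=3,fy=3,interpolation=2))
_,im=cap('scene','s8');a=im[130:290,250:400,::-1];cv2.imwrite('pics/c11.png',cv2.resize(a,None,fx=3.7,fy=3.7,interpolation=2))
E
```

```text
[ 0.4867047  -0.04084515  0.21127545] [-5.16126547 -1.61657073 13.46214679] [-0.5410198   1.01452013 -0.00696625] 10.25
```

View pics/c10.png

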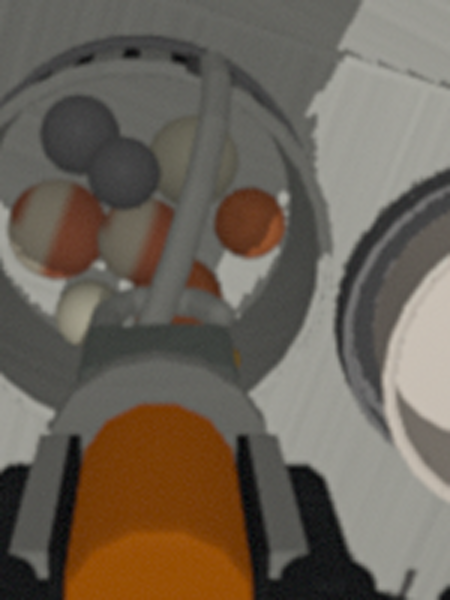

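View pics/c11.png

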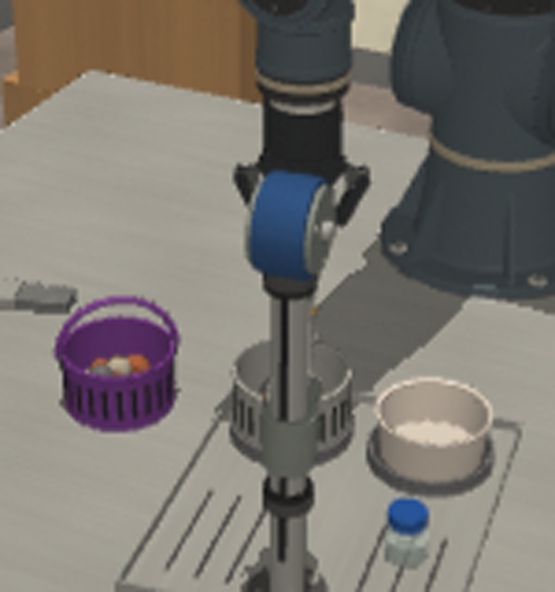

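Call:
{"fn": "send_rows", "kwargs": {
  "targets": [
    [[2.0, -0.04, 0.09, 0, -0.25], [2.0, -0.09, 0.18, 0, -0.5], [2.0, -0.09, 0.18, 0, -0.5], [2.0, -0.09, 0.18, 0, -0.5]]
  ]
}}

```text
time_s: 10.75
ee_pos: [0.4858, -0.0391, 0.2112]
orientation: [[0.907, -0.0, -0.422], [0.422, -0.001, 0.907], [-0.0, -1.0, -0.001]]
contact_force: [-5.7, -2.5, 12.8]
gripper_width: 0.0261
```

Call:
{"fn": "send_rows", "kwargs": {
  "targets": [
    [[2.0, 0, 0, 0.1, 0], [2.0, 0, 0, 0.3, 0], [2.0, 0, 0, 0.5, 0], [2.0, 0, 0, 0.7, 0], [2.0, 0, 0, 0.9, 0], [2.0, 0, 0, 1.0, 0], [2.0, 0, 0, 1.0, 0]]
  ]
}}

```text
time_s: 11.45
ee_pos: [0.4858, -0.0391, 0.2213]
orientation: [[0.907, 0.0, -0.422], [0.422, -0.001, 0.907], [-0.0, -1.0, -0.001]]
contact_force: [-5.4, -2.2, 12.0]
gripper_width: 0.0266
```

```bash
python3 - <<'E'
from h import *
o,im=cap('wrist','w9'); print(o['ee_pos'],o['contact_force'],o['torque'],o['time_s'])
a=im[100:300,270:420,::-1];cv2.imwrite('pics/c12.png',cv2.resize(a,None,fx=3,fy=3,interpolation=2))
E
```

```text
[ 0.48584537 -0.03908355  0.22127885] [-5.38629119 -2.17157306 12.04719057] [-0.48976938  0.88507344 -0.00305053] 11.45
```

View pics/c12.png

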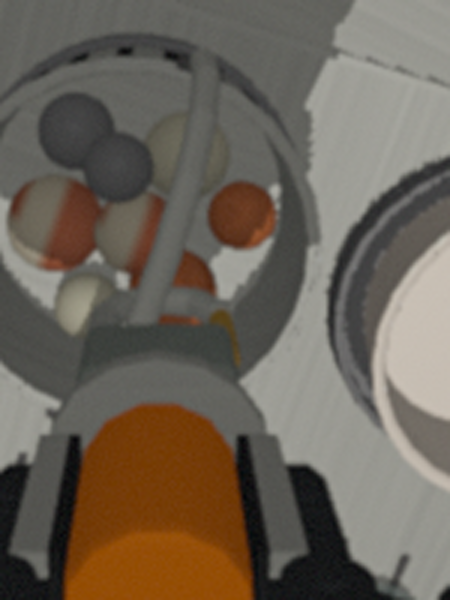

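Call:
{"fn": "send_rows", "kwargs": {
  "targets": [
    [[2.0, 0.05, -0.11, 0, 0.3], [2.0, 0.1, -0.22, 0, 0.6], [2.0, 0.15, -0.33, 0, 0.9], [2.0, 0.15, -0.33, 0.2, 0.9], [2.0, 0.15, -0.33, 0.4, 0.9], [2.0, 0.15, -0.33, 0.6, 0.9], [2.0, 0.15, -0.33, 0.8, 0.9], [2.0, 0.15, -0.33, 0.8, 0.9]]
  ]
}}

```text
time_s: 12.3
ee_pos: [0.4874, -0.0423, 0.2294]
orientation: [[0.9, 0.0, -0.436], [0.436, -0.0, 0.9], [0.0, -1.0, -0.0]]
contact_force: [-4.0, -1.1, 10.3]
gripper_width: 0.0269
```

Call:
{"fn": "send_rows", "kwargs": {
  "targets": [
    [[2.0, 0, 0, 0.15, 0], [2.0, 0, 0, 0.3, 0], [2.0, 0, 0, 0.45, 0], [2.0, 0, 0, 0.6, 0], [2.0, 0, 0, 0.6, 0]]
  ]
}}

```text
time_s: 12.8
ee_pos: [0.4874, -0.0422, 0.2349]
orientation: [[0.9, -0.0, -0.436], [0.436, -0.0, 0.9], [-0.0, -1.0, -0.0]]
contact_force: [-3.4, -2.0, 5.1]
gripper_width: 0.0268
```

```bash
python3 - <<'E'
from h import *
o,im=cap('wrist','w10'); print(o['ee_pos'],o['contact_force'],o['torque'],o['time_s'])
a=im[100:300,270:420,::-1];cv2.imwrite('pics/c13.png',cv2.resize(a,None,fx=3,fy=3,interpolation=2))
E
```

```text
[ 0.48737719 -0.04224666  0.23491005] [-3.37954449 -2.00016234  5.06005725] [-0.45349987  0.66859215  0.00605977] 12.8
```

View pics/c13.png

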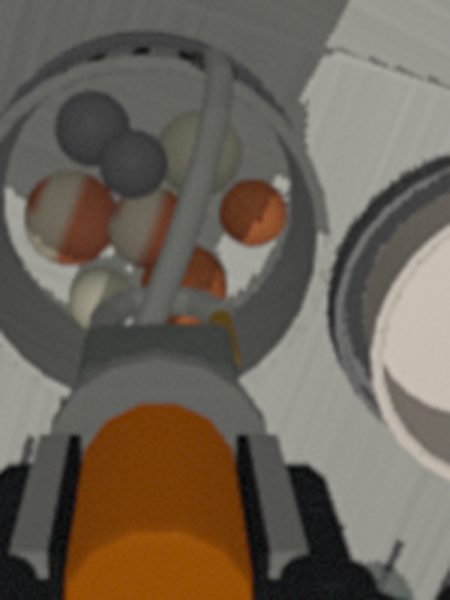

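Call:
{"fn": "send_rows", "kwargs": {
  "targets": [
    [[2.0, 0, 0, 0.1, 0], [2.0, 0, 0, 0.25, 0], [2.0, 0, 0, 0.45, 0], [2.0, 0, 0, 0.65, 0], [2.0, 0, 0, 0.85, 0], [2.0, 0, 0, 1.05, 0], [2.0, 0, 0, 1.25, 0], [2.0, 0, 0, 1.4, 0], [2.0, 0, 0, 1.5, 0], [2.0, 0, 0, 1.5, 0], [2.0, 0, 0, 1.5, 0]]
  ]
}}

```text
time_s: 13.95
ee_pos: [0.4874, -0.0422, 0.2499]
orientation: [[0.9, -0.0, -0.436], [0.436, -0.0, 0.9], [-0.0, -1.0, 0.0]]
contact_force: [-3.8, -3.2, 4.8]
gripper_width: 0.0269
```

Call:
{"fn": "send_rows", "kwargs": {
  "targets": [
    [[2.0, 0, 0, 0.1, 0], [2.0, 0, 0, 0.3, 0], [2.0, 0, 0, 0.55, 0], [2.0, 0, 0, 0.8, 0], [2.0, 0, 0, 1.05, 0], [2.0, 0, 0, 1.3, 0], [2.0, 0, 0, 1.55, 0], [2.0, 0, 0, 1.8, 0], [2.0, 0, 0, 2.05, 0], [2.0, 0, 0, 2.3, 0], [2.0, 0, 0, 2.55, 0], [2.0, 0, 0, 2.8, 0], [2.0, 0, 0, 2.95, 0], [2.0, 0, 0, 3.0, 0], [2.0, 0, 0, 3.0, 0], [2.0, 0, 0, 3.0, 0]]
  ]
}}

```text
time_s: 15.55
ee_pos: [0.4874, -0.0422, 0.2798]
orientation: [[0.9, -0.001, -0.436], [0.436, -0.0, 0.9], [-0.001, -1.0, 0.0]]
contact_force: [-4.1, -2.5, 2.4]
gripper_width: 0.0268
```

```bash
python3 - <<'E'
from h import *
o,im=cap('wrist','w11'); print(o['ee_pos'],o['contact_force'],o['torque'],o['time_s'])
cap('scene','s11');a=cv2.imread('pics/s11.png')[130:290,250:400];cv2.imwrite('pics/c14.png',cv2.resize(a,None,fx=3.7,fy=3.7,interpolation=2))
E
```

```text
[ 0.48739339 -0.04221386  0.27976869] [-4.11909223 -2.4792253   2.35072939] [-0.54476666  0.7597191  -0.03864126] 15.55
```

View pics/w11.png

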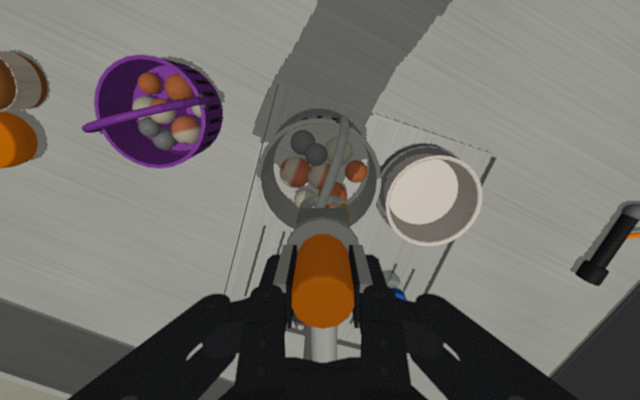

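View pics/c14.png

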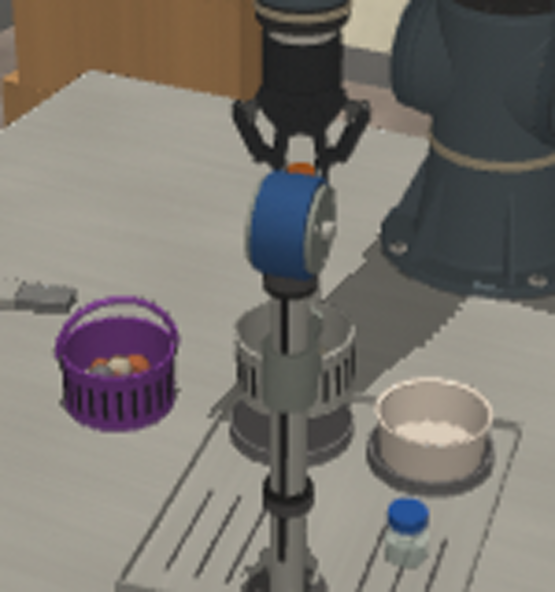

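Call:
{"fn": "send_rows", "kwargs": {
  "targets": [
    [[2.0, -0.04, -0.02, 0.1, 0], [2.0, -0.04, -0.02, 0.3, 0], [2.0, -0.04, -0.02, 0.5, 0], [2.0, -0.04, -0.02, 0.7, 0], [2.0, -0.04, -0.02, 0.9, 0], [2.0, -0.04, -0.02, 1.1, 0], [2.0, -0.04, -0.02, 1.3, 0], [2.0, -0.04, -0.02, 1.4, 0], [2.0, -0.04, -0.02, 1.5, 0], [2.0, -0.04, -0.02, 1.5, 0], [2.0, -0.04, -0.02, 1.5, 0]]
  ]
}}

```text
time_s: 16.75
ee_pos: [0.4874, -0.0423, 0.2948]
orientation: [[0.9, 0.0, -0.436], [0.436, 0.0, 0.9], [0.0, -1.0, -0.0]]
contact_force: [2.7, 1.5, 1.0]
gripper_width: 0.0265
```

```bash
python3 - <<'E'
from h import *
F=[]
for i in range(20):
    capture('wrist'); F.append(get_obs()['contact_force'])
F=np.array(F);print(F.mean(0),F.std(0),get_obs()['ee_pos'],get_obs()['time_s'])
E
```

```text
[3.87101425 2.04584265 0.62724845] [0.90956965 0.56344667 0.476737  ] [ 0.48733913 -0.0423023   0.29481431] 17.75
```

Call:
{"fn": "send_rows", "kwargs": {
  "targets": [
    [[2.0, 0.02, 0.01, 0.1, 0], [2.0, 0.02, 0.01, 0.25, 0], [2.0, 0.02, 0.01, 0.4, 0], [2.0, 0.02, 0.01, 0.55, 0], [2.0, 0.02, 0.01, 0.7, 0], [2.0, 0.02, 0.01, 0.8, 0], [2.0, 0.02, 0.01, 0.9, 0], [2.0, 0.02, 0.01, 0.9, 0], [2.0, 0.02, 0.01, 0.9, 0]]
  ]
}}

```text
time_s: 18.65
ee_pos: [0.4873, -0.0423, 0.3038]
orientation: [[0.9, -0.0, -0.436], [0.436, -0.0, 0.9], [-0.0, -1.0, 0.0]]
contact_force: [0.8, 1.5, 0.0]
gripper_width: 0.0269
```

```bash
cat > f.py <<'E'
from h import *
F=[]
for i in range(20):
    capture('wrist'); F.append(get_obs()['contact_force'])
F=np.array(F);print(F.mean(0),F.std(0),get_obs()['ee_pos'],get_obs()['time_s'])
E
python3 f.py
```

```text
[0.50952701 0.28320237 0.31155084] [0.62408874 0.6104785  0.51237185] [ 0.48740002 -0.04227827  0.30379181] 19.65
```

Call:
{"fn": "send_rows", "kwargs": {
  "targets": [
    [[2.0, 0, 0, 0.1, 0], [2.0, 0, 0, 0.2, 0], [2.0, 0, 0, 0.3, 0], [2.0, 0, 0, 0.3, 0]]
  ]
}}

```text
time_s: 20.05
ee_pos: [0.4874, -0.0423, 0.307]
orientation: [[0.9, 0.0, -0.436], [0.436, -0.0, 0.9], [0.0, -1.0, -0.0]]
contact_force: [-1.3, -0.2, 0.2]
gripper_width: 0.0264
```

```bash
python3 f.py
```

```text
[-1.37798938 -0.80096003  0.29493778] [0.51031388 0.53975273 0.47625321] [ 0.48740031 -0.04226294  0.30677712] 21.05
```

Call:
{"fn": "send_rows", "kwargs": {
  "newtons": 20,
  "targets": [
    [[2.0, 0, 0, 0, 0], [2.0, 0, 0, 0, 0], [2.6, 0, 0, 0, 0], [2.75, 0, 0, 0, 0], [2.9, 0, 0, 0, 0], [3.1, 0, 0, 0, 0], [3.4, 0, 0, 0, 0], [3.8, 0, 0, 0, 0], [4.2, 0, 0, 0, 0], [4.2, 0, 0, 0, 0]]
  ]
}}

```text
time_s: 22.05
ee_pos: [0.4874, -0.0422, 0.3068]
orientation: [[0.9, 0.0, -0.436], [0.436, 0.0, 0.9], [0.0, -1.0, -0.0]]
contact_force: [-0.3, -1.2, 0.3]
gripper_width: 0.0424
```

```bash
python3 - <<'E'
from h import *
o,im=cap('wrist','w12'); print(o['ee_pos'],o['contact_force'],o['gripper_width'],o['time_s'])
E
```

```text
[ 0.48744743 -0.04223718  0.3068208 ] [-0.25609807 -1.19074568  0.34028401] 0.042354390414191825 22.05
```

View pics/w12.png

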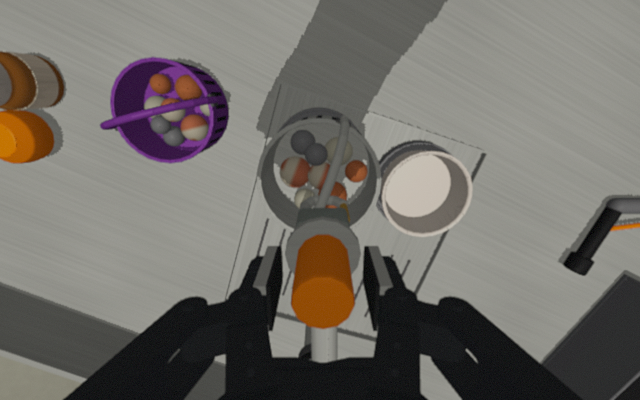

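Released; the knob stays centred between the pads with 7 mm each side. Open fully and go straight up.

Call:
{"fn": "send_rows", "kwargs": {
  "targets": [
    [[6, 0, 0, 0, 0], [8, 0, 0, 0, 0], [8.5, 0, 0, 0.5, 0], [8.5, 0, 0, 1.5, 0], [8.5, 0, 0, 3, 0], [8.5, 0, 0, 5, 0], [8.5, 0, 0, 7.5, 0], [8.5, 0, 0, 10, 0], [8.5, 0, 0, 11, 0], [8.5, -3, -0.4, 11, 0], [8.5, -6, -0.8, 11, 0], [8.5, -9, -1.2, 11, 0], [8.5, -9, -1.2, 11, 0], [8.5, -9, -1.2, 11, 0], [8.5, -9, -1.2, 11, 0], [8.5, -9, -1.2, 11, 0]]
  ]
}}

```text
time_s: 23.7
ee_pos: [0.3981, -0.0542, 0.4166]
orientation: [[0.9, -0.001, -0.436], [0.436, 0.0, 0.9], [-0.0, -1.0, 0.0]]
contact_force: [0.5, 0.0, -0.8]
gripper_width: 0.085
```

```bash
python3 - <<'E'
from h import *
import time
o,im=cap('wrist','w13'); print(o['ee_pos'],o['contact_force'],o['time_s'])
ims=[im.astype(int)]
for i in range(10): ims.append(capture('wrist').astype(int))
print([abs(ims[i]-ims[0])[100:340,240:420].mean().round(2) for i in range(11)])
cap('scene','s13');a=cv2.imread('pics/s13.png')[130:290,250:400];cv2.imwrite('pics/c15.png',cv2.resize(a,None,fx=3.7,fy=3.7,interpolation=2))
E
```

```text
[ 0.39806517 -0.05417886  0.41662084] [ 0.52822307  0.01585218 -0.80763591] 23.7
[np.float64(0.0), np.float64(1.38), np.float64(1.53), np.float64(1.67), np.float64(1.74), np.float64(1.75), np.float64(1.78), np.float64(1.78), np.float64(1.77), np.float64(1.78), np.float64(1.76)]
```

View pics/w13.png

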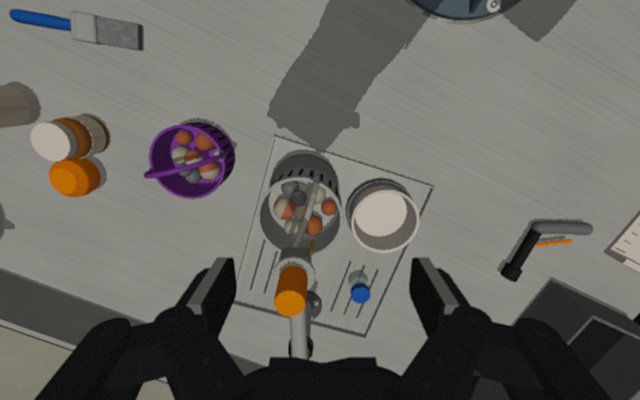

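View pics/c15.png

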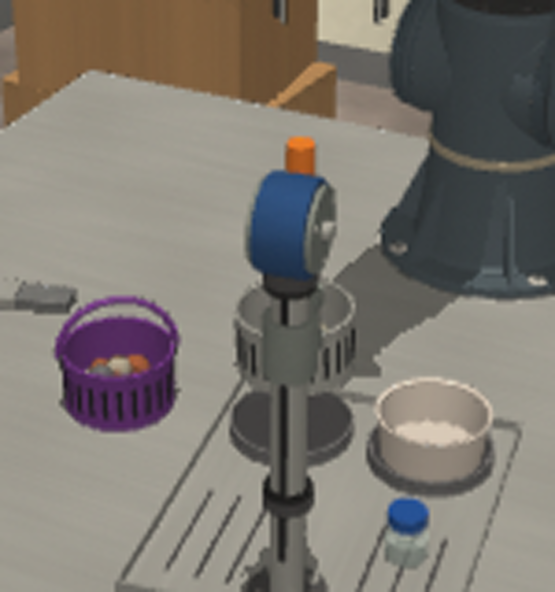

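Call:
{"fn": "send_rows", "kwargs": {
  "targets": [
    [[8.5, 0, 0, 0, 0], [8.5, 0, 0, 0, 0], [8.5, 0, 0, 0, 0], [8.5, 0, 0, 0, 0], [8.5, 0, 0, 0, 0], [8.5, 0, 0, 0, 0], [8.5, 0, 0, 0, 0], [8.5, 0, 0, 0, 0], [8.5, 0, 0, 0, 0], [8.5, 0, 0, 0, 0]]
  ]
}}

```text
time_s: 25.3
ee_pos: [0.3974, -0.0543, 0.4168]
orientation: [[0.9, 0.0, -0.436], [0.436, -0.0, 0.9], [0.0, -1.0, -0.0]]
contact_force: [0.6, -0.9, -0.5]
gripper_width: 0.0851
```

```bash
python3 - <<'E'
from h import *
a=capture('wrist').astype(int)
for i in range(6): b=capture('wrist').astype(int)
print(abs(a-b)[100:340,240:420].mean(),abs(a-b)[0:100,240:420].mean())
im=b.astype(np.uint8)
for n,im in [('wrist',im)]:
    h=cv2.cvtColor(im[:,:,::-1],cv2.COLOR_BGR2HSV);m=((h[...,0]>5)&(h[...,0]<20)&(h[...,1]>200)).astype(np.uint8);m[:262]=0;m[:,:265]=0;m[:,320:]=0
    print(np.argwhere(m).mean(0))
print(job_done())
E
```

```text
1.1353935185185184 1.1704074074074073
[291.73359684 290.9027668 ]
the job is handed in; nothing more can be done
None
```

The basket hangs by its bail in the hook, lifted clear of its seat, and the robot has let go and moved away. The job was handed in at about 26 s, and no verdict was reported.

- **What I did:** I gripped the orange knob, swung the hook to the right of the basket and pulled it down to about 114 mm. I brought it sideways until the bail was past the brass gate, then let it up slowly at 1.5 to 2.5 cm/s. I let go where the wrist force was close to zero, at about 18 mm of pull.
- **Bail position:** two camera views put the bail's top about 140 mm above the bench and nearly upright.
- **Last checks:**
  - The pictures show the basket level and well above its seat.
  - Difference between pictures 0.3 s apart was no larger over the basket than over the still bench, so the basket was at rest.
  - The other things in view were in place, and the gripper was open about 9 cm from the knob.
- **Checks that disagreed:**
  - With the hook held down at 114 mm, the measured force ranged from 10.6 to 13.6 N, where about 11.7 N was expected. I relied on the gripper height and on the knob not having slipped in the grip.
  - The balance force read about 0.3 N, within the sensor's offset and the joint's friction.

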